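Zero the photometer and hold its shutter open at the pointer

ROBOT

A 7-joint arm with a two-finger parallel gripper is mounted at the origin on the work surface. World frame = base frame: x ahead of the robot, y to its left, z up, the work surface at z = 0. Lengths are in m, angles in rad, forces in N, time in s.
With the tool pointing down it reaches from about 0.35 to 0.9 m from the base axis. Payload 19.9 kg.
Tool frame: the origin (TCP) lies between the finger pads; the fingertips stand 8 mm ahead of it and the grasp point (between the pads) lies 11 mm behind it (env.tcp_to_tips is the distance from the TCP to the fingertips, in m); z points along the fingers, y is the line along which they close (so a half turn about z gives the same grasp; the last joint's range is limited). The gripper opens to 94 mm and grips with 3 to 60 N. Pads are 16 mm wide; open, the fingers measure 119 mm over their backs; the gripper's body (75 mm by 177 mm) begins 78 mm behind the grasp point.
Start: joints at [1.143, 0.417, -0.01, 1.614, 0.005, 1.111, -0.053], TCP at [0.235, -0.579, 0.213] pointing down, gripper open.
Joint ranges: [-2.81, 2.81], [-0.39, 2.02], [-1.27, 1.25], [0.06, 2.57], [-1.19, 4.33], [0.19, 2], [-2.82, 2.82]. Speed limits (rad/s): [1.89, 1.89, 2.39, 2.39, 3.01, 3.01, 3.01].

INTERFACE

Orientations are given as [roll, pitch, yaw] about the fixed x, y, z axes, in that order (R = Rz(yaw) Ry(pitch) Rx(roll)).
In Python, from rig import env gives the robot as it stands.
- The arm moves only by the tool send_rows, never from a script. Its arguments are lists of equal length, an entry for each row: "rotation": the turn, a rotation vector about the tool's x, y, z each as a share of pi rad, from -1 to 1, a list of three; "offset": the shift along the tool's x, y, z each as a share of 0.1 m, from -1 to 1, a list of three; "hand": the closure, from -1 (fully open) to 1 (shut). In form: {"rotation": [[rx, ry, rz], ...], "offset": [[tx, ty, tz], ...], "hand": [hand, ...]}. A call has 1 to 8 rows; each row shifts and turns the commanded pose from where the row before left it, along the tool's axes as they then stand; what a row does not reach is not made up. A row lasts 1/10 s, in which the tool goes at most 50 mm and 8.59 degrees, less where a joint would pass 70% of its speed; a pose out of reach is approached as far as the arm can. A call with a number of a shift or a turn outside -1 to 1 is refused whole. A call with a gripper value outside its range is refused whole. The fingers move at their own pace and stop on an object; "squeeze" is the grip in N (left out, the last holds). Time passes only in rows, so rows that do not move let the fingers close. It gives the time, the measured TCP pose, the force, the opening and the grip force at its end, in the units of the state.
- env.read_state(): the state, without advancing time (a new reading comes with each control period).
- env.read_camera(name): name is "side" or "top" or "wrist"; returns a dict with "color" (420x560x3 uint8, blue, green, red), "fovy" (degrees; the focal length in pixels is half the picture's height over the tangent of half this angle, whatever the lens; pixels are square), "cx", "cy" (the principal point, pixels), "extrinsics" (4x4, takes a point from world to camera coordinates). Camera axes: x right, y down, z forward; pixel columns grow to the right and rows downward; lengths in m; the calibration is good to about 2 mm. A picture is of the moment at which its call begins. There is no depth.
- env.sign_off(): hands the job in; it is judged then, once.
The state is a dict: "t": time; "joint_pos": joint angles; "joint_velocities": joint speeds; "tau": joint torques, N m; "tcp_pos": TCP position; "eef_rot": TCP orientation; "contact_force": force on the tool from outside, world axes, zero at the start; "wrist_torque": the same for the moment, N m; "grip_width": finger opening in m; "gripper_force": force on a finger pad.
Only numpy, scipy, OpenCV 4.12 (cv2) and the standard library are available. Lean on these libraries where they do the work, as an engineer would, in place of code of your own. Each camera call takes 0.05 s, during which the arm holds its last target. There are 200 camera calls.

TASK

Zero the bench photometer: on its key panel press the large round key, then the square key, then the small round key, one at a time, each fully down and let up again before the next, and never press the long narrow key. Then pull the upright black shutter handle at the front straight out against its spring until the small black pointer on the ledge beside it points at the edge of the handle plate, and finish while still holding the handle there, because it springs back if let go. Leave the beaker, the pipette-tip box and the bottle where they stand.

Things in the scene. Friction and masses are not known exactly. Their poses are not given: they have to be found in the camera images.
- photometer: Grey photometer, fixed (sizes in mm), 270 wide (y) x 250 deep (x). Origin: middle of the front face's lower edge, at table level; x points from the front to the rear, away from the robot, y to the left, z up. Front deck 60 high reaches 120 back, then a rear block 100 high. Four keys in a row across the deck, 55 behind the face, at y = -81, -27, 27, 81, in an order that varies.
- handle (a point): Grip point of the black shutter handle, 56 above the table: an upright plate parallel to the front face, 12 thick (x), 50 wide (y), 18 to 74 above the table, on a steel rod (8 across, its top 32 high) that runs back into the face at y = -45. At home 55 in front of the face (49 free behind it). Can be pinched from above across thickness or width. Axes as the photometer's.
- shutter (a joint): How far the handle is pulled out (m): 0 = home, grows as it slides along the photometer's -x, end stop 0.065. Spring-return: about 4 N at home plus 120 N/m (9 N at 40 mm, 12 N at the stop); slides home when let go.
- pointer_tip (a point): Tip of a thin black pointer (4 thick) on a fixed black clip (34 x 14, to 58 high, reaching 40 left of the tip) on an aluminium ledge (24 wide, 18 high, out to 135 from the face, y = 30). Tip 56 high, 52 left (+y) of the handle's middle, 25 to 48 further out from the face than the handle at home. The mark: point handle at the same photometer x as this tip. Axes as the photometer's.
- round_large_top (a point): Middle of the top of the large round key, 28 across, 73.5 above the table when up.
- square_top (a point): Middle of the top of the square key, 24 x 24, 73.5 above the table when up.
- round_small_top (a point): Middle of the top of the small round key, 16 across, 73.5 above the table when up.
- long_top (a point): Middle of the top of the long narrow key, 40 (photometer x) x 12 (y), 73.5 above the table when up. Not to be pressed.
- key_round_large (a joint): Travel of the large round key (m): 0 = up, 0.006 = fully down. Springs back; about 2 N to start moving, 5 N fully down; counts as pressed beyond 0.004.
- key_square (a joint): Travel of the square key (m): 0 = up, 0.006 = fully down. Springs back; about 2 N to start moving, 5 N fully down; counts as pressed beyond 0.004.
- key_round_small (a joint): Travel of the small round key (m): 0 = up, 0.006 = fully down. Springs back; about 2 N to start moving, 5 N fully down; counts as pressed beyond 0.004.
- key_long (a joint): Travel of the long narrow key (m): 0 = up, 0.006 = fully down. Springs back; about 2 N to start moving, 5 N fully down; counts as pressed beyond 0.004.
- beaker: Loose glass beaker, 70 across, 90 high, beside the photometer. Origin under its centre. Leave alone.
- tip_box: Loose blue box of pipette tips, 85 x 115, 60 high, beside the photometer. Origin under its centre. Leave alone.
- reagent: Loose white capped bottle, 52 across, 110 high, beside the photometer. Origin under its centre. Leave alone.

How it is judged:
On the way, in this order (a step that is already met when the one before it is completed fails the run):
1. the large round key is pressed down, the other three being up (value of joint key_round_large above 0.004 m and value of joint each of key_square, key_round_small, key_long below 0.002 m), for 0.05 s.
2. the square key is pressed down, the other three being up (value of joint key_square above 0.004 m and value of joint each of key_round_large, key_round_small, key_long below 0.002 m), for 0.05 s.
3. the small round key is pressed down, the other three being up (value of joint key_round_small above 0.004 m and value of joint each of key_round_large, key_square, key_long below 0.002 m), for 0.05 s.
4. the handle is pulled out and held level with the pointer, all keys up (x of handle in the frame of pointer_tip between -0.006 and 0.006 m and contact force between the fingers and shutter above 3 N and value of joint each of key_round_large, key_square, key_round_small, key_long below 0.002 m), for 0.3 s.
At the end, for the whole second after the job is handed in: The fingers still hold the handle (over 3 N between them) at rest (under 10 mm/s), its middle within 6 mm of the pointer tip along the pull direction (the pointer points at the edge of the 12 mm plate), and all four keys are up (under 2 mm) (all of step 4 and value of joint shutter above 0.015 m and velocity of joint shutter between -0.01 and 0.01 m/s); the arm keeps its last pose, push and grip.
It fails at once if the long narrow key is pressed (over 3 mm) (value of joint key_long above 0.003 m).
It fails at once if the glass beaker is shifted by more than 25 mm or tipped (distance of beaker from where it was at the start of the episode above 0.025 m or angle between beaker's own z axis and vertical above 0.35 rad).
It fails at once if the pipette-tip box is shifted by more than 25 mm or tipped (distance of tip_box from where it was at the start of the episode above 0.025 m or angle between tip_box's own z axis and vertical above 0.35 rad).
It fails at once if the capped bottle is shifted by more than 25 mm or tipped (distance of reagent from where it was at the start of the episode above 0.025 m or angle between reagent's own z axis and vertical above 0.35 rad).
It also fails if it takes over 54 s, if anything falls off the work surface, if the arm or the gripper's body presses on something with over 40 N, if the wrist force passes 120 N, or if a joint passes its speed limit or range.

## Working session

There is one attempt and no reset: what is moved stays moved. The work goes in short steps, Python scripts to look and compute and a tool call to move; the robot and the scene stay as the last step left them, time stands still between calls to the robot, and variables do not carry over. Pictures are saved under pics/ and viewed, at most 10 in all, crops included, and the job is handed in when it is done.

Besides the shell and the picture viewer there is one more tool, called after "Emit:" as name(argument=value, ...) on one line, values as JSON. send_rows: Moves the arm, as the interface text tells. Its arguments: {"type":"object","properties":{"rotation":{"type":"array"},"offset":{"type":"array"},"hand":{"type":"array"},"squeeze":{"type":"number"}},"required":["rotation","offset","hand"]}

```bash
mkdir -p pics; cat > h.py <<'E'
import numpy as np,cv2
from rig import env
def K(c):
    f=c["color"].shape[0]/2/np.tan(np.radians(c["fovy"])/2); return f,c["cx"],c["cy"]
def ray(c,u,v):
    f,cx,cy=K(c);E=np.array(c["extrinsics"]);R,t=E[:3,:3],E[:3,3]
    d=R.T@np.array([(u-cx)/f,(v-cy)/f,1]);return -R.T@t,d
def onz(c,u,v,z):
    o,d=ray(c,u,v);return o+d*(z-o[2])/d[2]
def proj(c,p):
    f,cx,cy=K(c);E=np.array(c["extrinsics"]);q=E[:3,:3]@np.array(p)+E[:3,3];return np.array([f*q[0]/q[2]+cx,f*q[1]/q[2]+cy])
def tri(*cs):
    A=0;b=0
    for c,u,v in cs:
        o,d=ray(c,u,v);d=d/np.linalg.norm(d);P=np.eye(3)-np.outer(d,d);A=A+P;b=b+P@o
    x=np.linalg.solve(A,b)
    return x,[np.linalg.norm(proj(c,x)-[u,v]) for c,u,v in cs]
E
python3 - <<'E'
from h import *
import pickle
D={n:env.read_camera(n) for n in("side","top","wrist")}
pickle.dump(D,open("d0.pkl","wb"))
for n in D: print(n,D[n]["fovy"],np.round(-np.array(D[n]["extrinsics"])[:3,:3].T@np.array(D[n]["extrinsics"])[:3,3],3))
for n in("top","side"):cv2.imwrite(f"pics/{n}0.png",cv2.resize(D[n]["color"],(800,600),interpolation=cv2.INTER_CUBIC))
s=env.read_state();print({k:np.round(v,3) for k,v in s.items()})
E
```

```text
side 47.507947608320855 [ 0.547 -0.639  0.689]
top 44.41520945190285 [0.543 0.024 1.07 ]
wrist 63.753836846213446 [ 0.296 -0.554  0.386]
{'t': np.float64(0.15), 'joint_pos': array([ 1.144,  0.418, -0.01 ,  1.614,  0.005,  1.111, -0.053]), 'joint_velocities': array([-0.001, -0.001, -0.001, -0.002, -0.001,  0.   , -0.001]), 'tau': array([ 1.0000e-03, -8.5154e+01,  6.3900e-01, -4.2614e+01, -4.9000e-02,
        1.7000e-02,  0.0000e+00]), 'tcp_pos': array([ 0.235, -0.579,  0.213]), 'eef_rot': array([-3.141,  0.   ,  0.386]), 'contact_force': array([ 0.994, -0.044, -0.313]), 'wrist_torque': array([-0.03 ,  0.009, -0.033]), 'gripper_force': np.float64(0.0), 'grip_width': np.float64(0.094)}
```

View pics/top0.png

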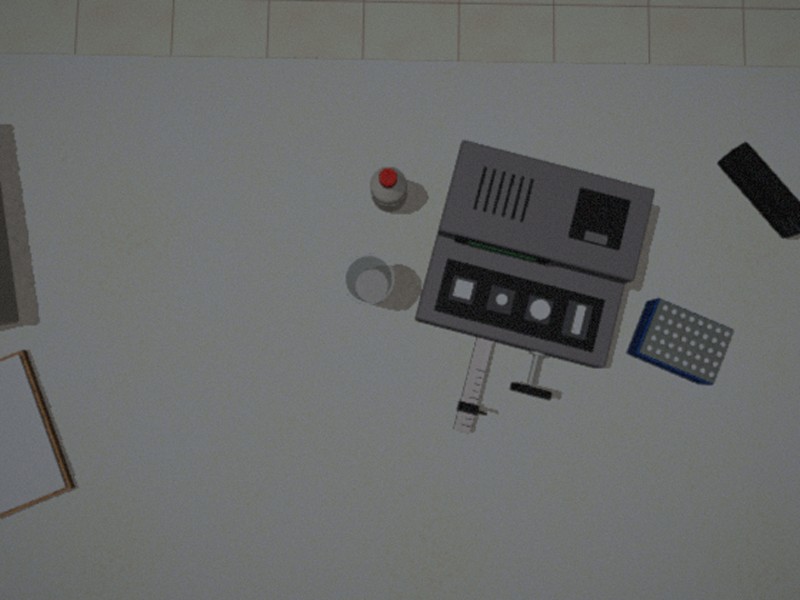

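View pics/side0.png

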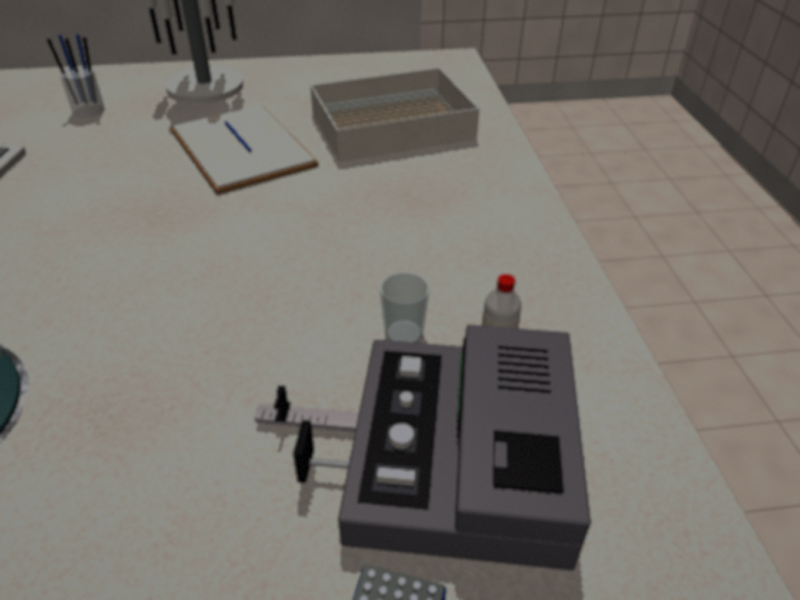

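The top view (800x600) shows the square key at (463,290), small round (501,299), large round (540,309) and long (577,320). The handle plate is at (531,390) and the pointer clip at (470,408), its tip pointing right. The side view agrees: keys at (410,366), (405,398), (401,435), (397,475), handle at (304,450), pointer at (282,400).

```bash
python3 - <<'E'
from h import *
import pickle
D=pickle.load(open("d0.pkl","rb"));s=.7
T={"sq":((463,290),(410,366)),"sm":((501,299),(405,398)),"lg":((540,309),(401,435)),"long":((577,320),(397,475))}
P={}
def blob(c,u,v,r=14):
    g=cv2.cvtColor(c["color"],6);u=int(u*s);v=int(v*s);w=g[v-r:v+r+1,u-r:u+r+1]
    th=cv2.threshold(w[6:-6,6:-6].copy(),0,255,8)[0]
    n,L,st,ce=cv2.connectedComponentsWithStats((w>th).astype(np.uint8))
    i=L[r,r]; return ce[i]+[u-r,v-r],st[i]
for k,(a,b) in T.items():
    pa,sa=blob(D["top"],*a);pb,sb=blob(D["side"],*b)
    x,e=tri((D["top"],*pa),(D["side"],*pb));P[k]=onz(D["top"],*pa,.0735)
    print(k,pa.round(1),sa,pb.round(1),sb,x.round(4),np.round(e,2),P[k].round(4),onz(D["side"],*pb,.0735).round(4))
ks=["sq","sm","lg","long"];A=np.array([P[k] for k in ks])[:,:2]
d=A[0]-A[3];print("pitch",np.linalg.norm(np.diff(A,axis=0),axis=1));yaw=np.arctan2(-d[0],d[1]);print("yaw",yaw)
X=np.array([np.cos(yaw),np.sin(yaw)]);Y=np.array([-X[1],X[0]])
o=A.mean(0)-.055*X;print("origin",o)
h=o-.055*X-.045*Y;print("handle pred",h, [proj(D[n],[*h,.056])/s for n in("top","side")])
t=h+.052*Y
for e in(.025,.048):print([proj(D[n],[*(t-e*X),.056])/s for n in("top","side")])
for n,(u,v,u2,v2) in dict(top=(440,330,580,440),side=(240,370,380,500)).items():
    w=D[n]["color"][int(v*s):int(v2*s),int(u*s):int(u2*s)];cv2.imwrite(f"pics/c{n}.png",cv2.resize(w,None,fx=4 if n=="side" else 4,fy=4,interpolation=2))
a=cv2.imread("pics/ctop.png");b=cv2.imread("pics/cside.png");m=max(a.shape[0],b.shape[0])
f=lambda i:cv2.copyMakeBorder(i,0,m-i.shape[0],0,0,0)
im=np.hstack([f(a),f(b)]);print(a.shape,im.shape);cv2.imwrite("pics/crop1.png",cv2.convertScaleAbs(im,alpha=1.6))
E
```

```text
sq [323.8 202.1] [  7   6  14  15 146] [287.1 254.9] [  7   8  15  11 143] [ 0.6441 -0.0571  0.0702] [0.01 0.02] [ 0.6437 -0.0569  0.0735] [ 0.6436 -0.0602  0.0735]
sm [350.7 209.2] [11 11  8  8 51] [283.9 277.9] [11 10  9  9 69] [ 0.6309 -0.1097  0.0704] [0.06 0.07] [ 0.6307 -0.1093  0.0735] [ 0.6303 -0.1124  0.0735]
lg [377.6 216.2] [  7   8  14  14 156] [280.6 303.2] [  7   7  17  14 185] [ 0.618  -0.1621  0.0707] [0.06 0.07] [ 0.6179 -0.1616  0.0735] [ 0.6175 -0.1642  0.0735]
long [404.6 223.4] [ 11   4  10  20 122] [276.9 331.6] [  1   9  27  10 214] [ 0.6049 -0.2147  0.0706] [0.   0.01] [ 0.6047 -0.2141  0.0735] [ 0.6046 -0.2167  0.0735]
pitch [0.05401805 0.05385118 0.05408312]
yaw -0.24326676698319297
origin [ 0.57088264 -0.12220632]
handle pred [ 0.5066627  -0.15263326] [array([530.62039986, 390.72112895]), array([302.64395955, 444.72038011])]
[array([489.36206861, 398.74424608]), array([291.402883  , 407.51904318])]
[array([485.23188082, 415.19493148]), array([272.57225811, 405.82436758])]
(312, 392, 3) (364, 784, 3)
```

View pics/crop1.png

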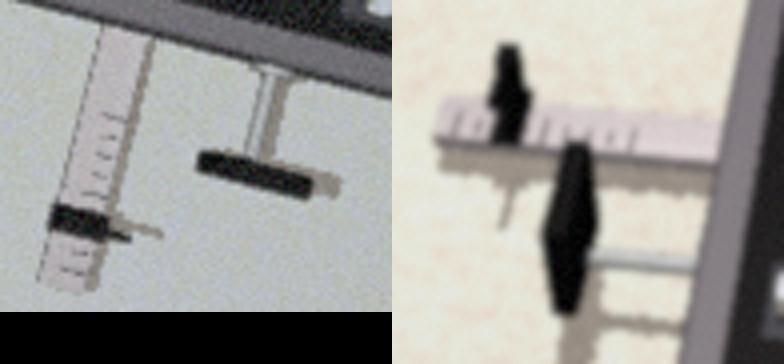

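The keys sit on a 54 mm pitch at the right height, and the predicted handle matches the picture. The pointer tip is near crop (128,236), so about 47 mm further out; I'll refine that with the wrist camera. Moving now.

```bash
cat >> h.py <<'E'
from scipy.spatial.transform import Rotation as Ro
def plan(target,yaw,n):
    s=env.read_state();p=np.array(s["tcp_pos"]);R=Ro.from_euler("xyz",s["eef_rot"])
    G=Ro.from_euler("xyz",[np.pi,0,yaw]);rv=(R.inv()*G).as_rotvec();st=(np.array(target)-p)/n
    rows=[]
    for i in range(n):
        rows.append((Ro.from_rotvec(rv*i/n).inv()*R.inv()).apply(st)/.1)
    print("rot/row",np.round(rv/np.pi/n,4));print(np.round(rows,3).tolist());print("mm/row",np.linalg.norm(st)*1e3)
E
python3 - <<'E'
from h import *
plan([.618,-.162,.2],1.3275,14)
E
```

```text
rot/row [-0.     -0.     -0.0214]
[[0.365, -0.173, 0.009], [0.376, -0.148, 0.009], [0.385, -0.122, 0.009], [0.393, -0.096, 0.009], [0.398, -0.07, 0.009], [0.402, -0.043, 0.009], [0.404, -0.015, 0.009], [0.404, 0.012, 0.009], [0.402, 0.039, 0.009], [0.399, 0.066, 0.009], [0.394, 0.092, 0.009], [0.386, 0.119, 0.009], [0.378, 0.144, 0.009], [0.367, 0.169, 0.009]]
mm/row 40.438332762927786
```

Emit:
send_rows(rotation=[[0,0,-0.0214],[0,0,-0.0214],[0,0,-0.0214],[0,0,-0.0214],[0,0,-0.0214],[0,0,-0.0214],[0,0,-0.0214]], offset=[[0.365,-0.173,0.009],[0.376,-0.148,0.009],[0.385,-0.122,0.009],[0.393,-0.096,0.009],[0.398,-0.07,0.009],[0.402,-0.043,0.009],[0.404,-0.015,0.009]], hand=[1,1,1,1,1,1,1], squeeze=10)

```text
t: 0.85
tcp_pos: [0.4274, -0.3693, 0.2071]
eef_rot: [-3.141, 0.0, 0.859]
contact_force: [-0.0, -0.9, -0.0]
grip_width: 0.0416
gripper_force: 0.0
```

Emit:
send_rows(rotation=[[0,0,-0.0214],[0,0,-0.0214],[0,0,-0.0214],[0,0,-0.0214],[0,0,-0.0214],[0,0,-0.0214],[0,0,-0.0214],[0,0,0]], offset=[[0.404,0.012,0.009],[0.402,0.039,0.009],[0.399,0.066,0.009],[0.394,0.092,0.009],[0.386,0.119,0.009],[0.378,0.144,0.009],[0.367,0.169,0.009],[0,0,0]], hand=[1,1,1,1,1,1,1,1])

```text
t: 1.65
tcp_pos: [0.6205, -0.1567, 0.2002]
eef_rot: [-3.141, -0.003, 1.336]
contact_force: [-0.4, -0.0, 0.2]
grip_width: 0.0005
gripper_force: 0.0
```

```bash
python3 - <<'E'
from h import *
import pickle
s=env.read_state();print(s["t"],s["tcp_pos"],s["eef_rot"],s["joint_pos"],s["grip_width"])
c=env.read_camera("wrist");pickle.dump(c,open("w1.pkl","wb"))
cv2.imwrite("pics/w1.png",cv2.resize(c["color"],(800,600)))
for n,p in dict(sq=(.6437,-.0569),sm=(.6307,-.1093),lg=(.6179,-.1616)).items():print(n,proj(c,[*p,.0735])/.7)
for e in (0,.025,.048):
  p=np.array([.5067,-.1526])+ (0.052 if e else 0)*np.array([.2409,.9706])-e*np.array([.9706,-.2409]);print(e,proj(c,[*p,.056])/.7)
plan([.618,-.162,.2],1.3275,1)
E
```

```text
1.65 [ 0.62053044 -0.15671381  0.20023053] [-3.14118254e+00 -2.81066319e-03  1.33595406e+00] [ 0.48244139  0.48405949 -0.38802945  1.57598391  0.19370789  1.12023833
 -0.18478279] 0.0004862721065654729
sq [402.5290141  116.89041936]
sm [401.72935501 209.99436649]
lg [401.26175453 295.43173954]
0 [239.75723986 313.83747363]
0.025 [196.36608137 237.24955363]
0.048 [161.37556342 236.93438218]
rot/row [-0.0003 -0.0004  0.0012]
[[-0.026, -0.005, 0.002]]
mm/row 2.6593657607571513
```

View pics/w1.png

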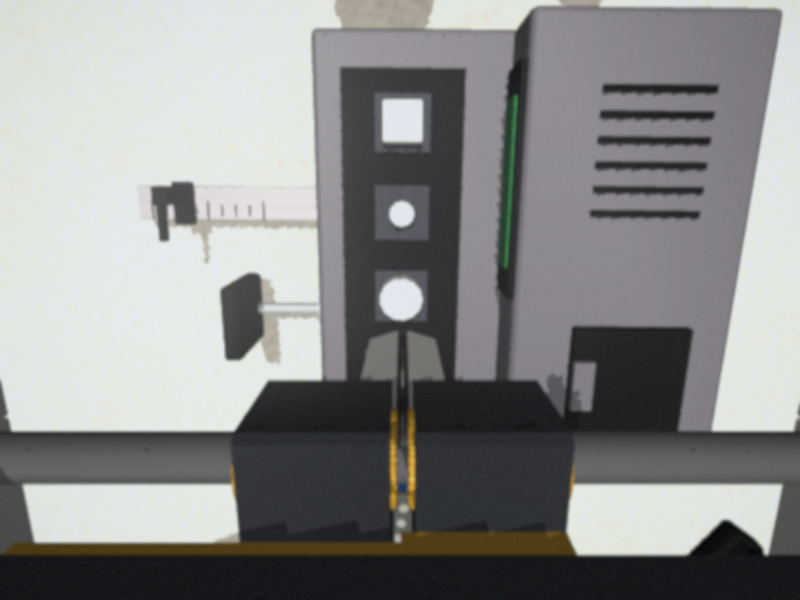

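The wrist view confirms the layout: keys at (402,121), (402,214), (401,298), about 3 px (2 mm in -y) from prediction. The pointer tip is at (164,240) and the handle plate spans u 222–262. I'll shift y by -2 mm and press the large key.

```bash
python3 - <<'E'
from h import *
import pickle
D=pickle.load(open("d0.pkl","rb"));w=pickle.load(open("w1.pkl","rb"))
x,e=tri((D["top"],340.1,290.2),(w,164*.7,240*.7));print("tip",x,e)
for n,a,b in(("sq",(323.8,202.1),(402,121)),("sm",(350.7,209.2),(402,214)),("lg",(377.6,216.2),(401,298))):
  print(n,tri((D["top"],*a),(w,b[0]*.7,b[1]*.7)),onz(w,b[0]*.7,b[1]*.7,.0735))
plan([.6175,-.1635,.092],1.3275,3)
E
```

```text
tip [ 0.4732     -0.09223997  0.05475225] [np.float64(0.34307973144746473), np.float64(0.7063969356330626)]
sq (array([ 0.64385375, -0.05782026,  0.06525285]), [np.float64(0.4225426368155598), np.float64(0.980178018724033)]) [ 0.64286633 -0.0590531   0.0735    ]
sm (array([ 0.63080038, -0.11125683,  0.06596928]), [np.float64(0.5688858529822038), np.float64(1.2475264612566843)]) [ 0.63029759 -0.11170035  0.0735    ]
lg (array([ 0.61758568, -0.16089489,  0.08084564]), [np.float64(0.3155968129993304), np.float64(0.6747078924457187)]) [ 0.61734465 -0.16320276  0.0735    ]
rot/row [-0.0001 -0.0001  0.0004]
[[-0.014, -0.002, 0.361], [-0.014, -0.002, 0.361], [-0.014, -0.002, 0.361]]
mm/row 36.087204242915334
```

Emit:
send_rows(rotation=[[0,0,0.001],[0,0,0],[0,0,0],[0,0,0],[0,0,0],[0,0,0],[0,0,0]], offset=[[-0.042,-0.006,0.361],[0,0,0.361],[0,0,0.361],[0,0,0],[0,0,0.09],[0,0,0.085],[0,0,0]], hand=[1,1,1,1,1,1,1])

```text
t: 2.4
tcp_pos: [0.6173, -0.167, 0.0761]
eef_rot: [3.139, 0.0, 1.323]
contact_force: [0.4, -1.3, 5.2]
grip_width: -0.0
gripper_force: 2.3
```

Emit:
send_rows(rotation=[[0,0,0],[0,0,0]], offset=[[0,0,0],[0,0,0]], hand=[1,1])

```text
t: 2.6
tcp_pos: [0.6173, -0.1669, 0.0764]
eef_rot: [3.139, 0.0, 1.323]
contact_force: [0.7, -2.5, 3.2]
grip_width: 0.0
gripper_force: 2.3
```

Emit:
send_rows(rotation=[[0,0,0],[0,0,0],[0,0,0]], offset=[[0.02,0,0.015],[0,0,0],[0,0,0]], hand=[1,1,1])

```text
t: 2.9
tcp_pos: [0.6175, -0.1665, 0.0756]
eef_rot: [3.139, 0.002, 1.322]
contact_force: [-7.4, -6.8, 21.1]
grip_width: 0.0005
gripper_force: 10.2
```

Bottomed out at TCP z ≈ 0.0757, which matches the expected 0.0755. Letting up and moving to the square key.

Emit:
send_rows(rotation=[[0,0,0],[0,0,0],[0,0,0],[0,0,0]], offset=[[0,0,-0.15],[0,0,-0.2],[0,0,0],[0,0,0]], hand=[1,1,1,1])

```text
t: 3.3
tcp_pos: [0.6172, -0.1643, 0.1091]
eef_rot: [3.141, -0.0, 1.324]
contact_force: [-0.5, -0.1, 0.2]
grip_width: 0.0004
gripper_force: 0.0
```

```bash
python3 - <<'E'
from h import *
s=env.read_state();print(s["tcp_pos"],s["contact_force"])
plan([.6435,-.059,.1],1.3275,4)
E
```

```text
[ 0.61715969 -0.1642957   0.10908579] [-0.52797921 -0.0904762   0.19445227]
rot/row [ 0.0001 -0.     -0.0003]
[[0.271, -0.0, 0.023], [0.271, -0.0, 0.023], [0.271, 0.0, 0.023], [0.271, 0.0, 0.023]]
mm/row 27.229978109283344
```

Emit:
send_rows(rotation=[[0,0,-0.001],[0,0,0],[0,0,0],[0,0,0],[0,0,0],[0,0,0]], offset=[[0.271,0,0.0],[0.271,0,0.0],[0.271,0,0.0],[0.271,0,0.0],[0,0,0],[0,0,0]], hand=[1,1,1,1,1,1])

```text
t: 3.9
tcp_pos: [0.6429, -0.0588, 0.1079]
eef_rot: [-3.141, 0.0, 1.328]
contact_force: [-0.4, -0.8, 0.0]
grip_width: 0.0007
gripper_force: 0.0
```

Emit:
send_rows(rotation=[[0,0,0],[0,0,0],[0,0,0],[0,0,0],[0,0,0]], offset=[[0,0,0.18],[0,0,0.1],[0,0,0.055],[0,0,0],[0,0,0]], hand=[1,1,1,1,1])

```text
t: 4.4
tcp_pos: [0.6427, -0.0606, 0.0757]
eef_rot: [-3.141, 0.001, 1.326]
contact_force: [-7.4, -2.3, 14.5]
grip_width: 0.0006
gripper_force: 7.4
```

Square fully down (14.5 N). Letting up, then the small round key at (0.6303, -0.1115), which is 54 mm along tool -x.

Emit:
send_rows(rotation=[[0,0,0],[0,0,0],[0,0,0],[0,0,0]], offset=[[0,0,-0.15],[0,0,-0.2],[0,0,0],[0,0,0]], hand=[1,1,1,1])

```text
t: 4.8
tcp_pos: [0.6434, -0.0595, 0.1106]
eef_rot: [3.141, -0.0, 1.327]
contact_force: [-0.3, -0.6, -1.1]
grip_width: 0.0002
gripper_force: 0.0
```

Emit:
send_rows(rotation=[[0,0,0],[0,0,0],[0,0,0],[0,0,0],[0,0,0]], offset=[[-0.27,0,0],[-0.27,0,0],[0,0,0],[0,0,0],[0,0,0]], hand=[1,1,1,1,1])

```text
t: 5.3
tcp_pos: [0.6301, -0.1106, 0.1097]
eef_rot: [-3.141, -0.001, 1.328]
contact_force: [0.2, 0.1, -0.6]
grip_width: 0.0007
gripper_force: 0.0
```

```bash
python3 - <<'E'
from h import *
s=env.read_state();print(s["tcp_pos"],s["contact_force"])
plan([.6303,-.1112,.0748],1.3275,3)
E
```

```text
[ 0.63013139 -0.11058853  0.10969099] [ 0.22818486  0.05005092 -0.55828837]
rot/row [-0.0001 -0.0001  0.    ]
[[-0.002, 0.001, 0.116], [-0.002, 0.001, 0.116], [-0.002, 0.001, 0.116]]
mm/row 11.632251422729826
```

Emit:
send_rows(rotation=[[0,0,0],[0,0,0],[0,0,0],[0,0,0],[0,0,0]], offset=[[0,0,0.18],[0,0,0.1],[0,0,0.07],[0,0,0],[0,0,0]], hand=[1,1,1,1,1])

```text
t: 5.8
tcp_pos: [0.6301, -0.1105, 0.0757]
eef_rot: [-3.141, -0.0, 1.328]
contact_force: [-7.6, 3.0, 13.7]
grip_width: 0.0005
gripper_force: 6.9
```

Emit:
send_rows(rotation=[[0,0,0],[0,0,0],[0,0,0],[0,0,0]], offset=[[0,0,-0.15],[0,0,-0.4],[0,0,-0.3],[0,0,0]], hand=[1,1,1,1])

```text
t: 6.2
tcp_pos: [0.6323, -0.1115, 0.1651]
eef_rot: [3.135, -0.0, 1.327]
contact_force: [0.8, -0.7, 0.6]
grip_width: 0.0003
gripper_force: 0.0
```

All three keys are pressed. Next: move over the handle with the fingers about 40 mm open.

```bash
python3 - <<'E'
from h import *
plan([.5065,-.1545,.16],1.3275,5)
E
```

```text
rot/row [ 0.0004 -0.     -0.    ]
[[-0.144, -0.224, 0.009], [-0.144, -0.224, 0.009], [-0.144, -0.224, 0.009], [-0.144, -0.224, 0.01], [-0.144, -0.224, 0.01]]
mm/row 26.615023452739457
```

Emit:
send_rows(rotation=[[0,0,0],[0,0,0],[0,0,0],[0,0,0],[0,0,0],[0,0,0],[0,0,0]], offset=[[-0.144,-0.224,0.01],[-0.144,-0.224,0.01],[-0.144,-0.224,0.01],[-0.144,-0.224,0.01],[-0.144,-0.224,0.01],[0,0,0],[0,0,0]], hand=[0.15,0.15,0.15,0.15,0.15,0.15,0.15])

```text
t: 6.9
tcp_pos: [0.5041, -0.1545, 0.1554]
eef_rot: [3.141, 0.0, 1.327]
contact_force: [0.6, 0.2, 0.8]
grip_width: 0.0399
gripper_force: 0.0
```

```bash
python3 - <<'E'
from h import *
import pickle
s=env.read_state();print(s["tcp_pos"],s["eef_rot"],s["grip_width"])
c=env.read_camera("wrist");pickle.dump(c,open("w2.pkl","wb"))
cv2.imwrite("pics/w2.png",cv2.resize(c["color"],(800,600)))
X=np.array([.9706,-.2409]);Y=np.array([.2409,.9706])
h=np.array([.5065,-.1545])
for a in(-.006,.006):
  for b in(-.025,.025):print("top corner",proj(c,[*(h+a*X+b*Y),.074])/.7)
print("tip",proj(c,[.4732,-.0922,.056])/.7)
plan([.5065,-.1545,.045],1.3275,4)
E
```

```text
[ 0.50414359 -0.15453875  0.15536997] [3.14123698e+00 1.11088148e-04 1.32653529e+00] 0.03987138788369349
top corner [396.88747066 347.0336045 ]
top corner [396.62361308 257.99531669]
top corner [418.46439738 347.02718811]
top corner [419.17218353 257.98734099]
tip [322.42308027 203.97561643]
rot/row [ 0. -0. -0.]
[[0.0, 0.005, 0.276], [0.0, 0.005, 0.276], [0.0, 0.005, 0.276], [0.0, 0.005, 0.276]]
mm/row 27.57636853414717
```

View pics/w2.png

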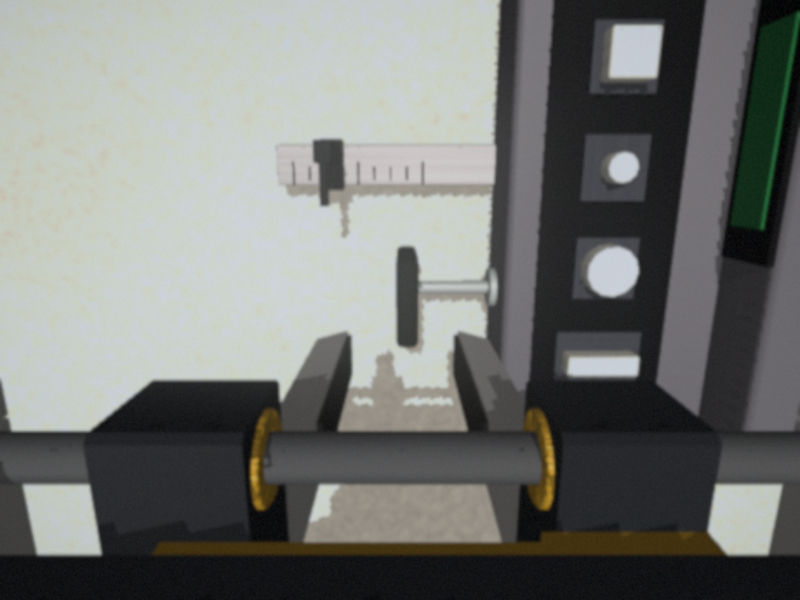

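The handle plate's top spans u 397–418, v 247–347, matching the prediction. The pointer tip is at (324,205), which puts it 46 mm further out than the handle. The fingers straddle the plate's plane. Descending and gripping.

Emit:
send_rows(rotation=[[0,0,0],[0,0,0],[0,0,0],[0,0,0],[0,0,0],[0,0,0],[0,0,0]], offset=[[0,0.024,0.3],[0,0,0.3],[0,0,0.3],[0,0,0.18],[0,0,0],[0,0,0],[0,0,0]], hand=[0.15,0.15,0.15,0.15,0.15,0.15,0.15], squeeze=35)

```text
t: 7.65
tcp_pos: [0.5074, -0.1549, 0.0481]
eef_rot: [3.14, -0.0, 1.327]
contact_force: [0.2, -1.0, 0.3]
grip_width: 0.0398
gripper_force: 0.0
```

Emit:
send_rows(rotation=[[0,0,0],[0,0,0],[0,0,0],[0,0,0],[0,0,0],[0,0,0],[0,0,0]], offset=[[0,0,0],[0,0,0],[0,0,0],[0,0,0],[0,0,0],[0,0,0],[0,0,0]], hand=[1,1,1,1,1,1,1])

```text
t: 8.35
tcp_pos: [0.5068, -0.1551, 0.0472]
eef_rot: [3.141, 0.0, 1.327]
contact_force: [1.3, -1.1, 3.4]
grip_width: 0.0119
gripper_force: 35.0
```

Gripped: width 11.9 mm, 35 N. Pulling 46 mm along tool -y.

Emit:
send_rows(rotation=[[0,0,0],[0,0,0],[0,0,0],[0,0,0],[0,0,0],[0,0,0],[0,0,0],[0,0,0]], offset=[[0,-0.1,0],[0,-0.1,0],[0,-0.1,0],[0,-0.1,0],[0,-0.06,0],[0,0,0],[0,0,0],[0,0,0]], hand=[1,1,1,1,1,1,1,1])

```text
t: 9.15
tcp_pos: [0.4628, -0.1442, 0.0473]
eef_rot: [3.139, -0.0, 1.327]
contact_force: [8.3, -3.6, -5.0]
grip_width: 0.0115
gripper_force: 35.0
```

```bash
python3 - <<'E'
from h import *
import pickle
D={n:env.read_camera(n) for n in("wrist","top","side")};pickle.dump(D,open("d3.pkl","wb"))
s=env.read_state();p=s["tcp_pos"];print(p,s["contact_force"],s["gripper_force"],s["grip_width"],s["joint_velocities"].round(3))
X=np.array([.9706,-.2409]);Y=np.array([.2409,.9706])
print("pulled",(np.array([.5068,-.1551])-p[:2])@X)
c=D["wrist"];t=p[:2]+.052*Y
print("expect tip at",proj(c,[*t,.056])/.7,"+6mm",proj(c,[*(t+.006*X),.056])/.7)
cv2.imwrite("pics/w3.png",cv2.resize(c["color"],(800,600)))
E
```

```text
[ 0.46282203 -0.14421104  0.04726919] [ 8.85854015 -2.98228393 -4.50936605] 34.99979853630066 0.011838352975622593 [-0.     0.     0.002 -0.002 -0.     0.001  0.001]
pulled 0.04530816317884315
expect tip at [404.70067918 222.67046956] +6mm [422.45716403 222.66713551]
```

View pics/w3.png

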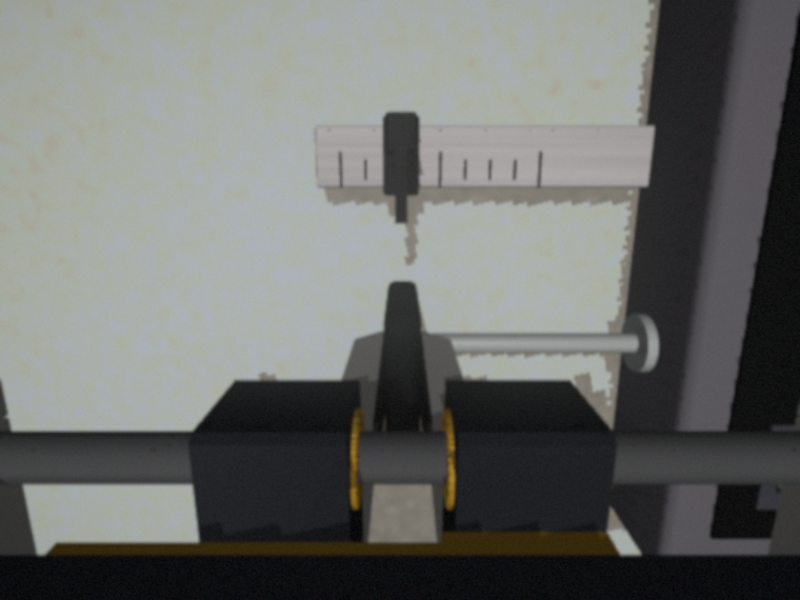

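The pointer tip at (402,222) lines up with the handle's middle at (402,285), less than 1 mm off. Hold briefly, then hand in.

Emit:
send_rows(rotation=[[0,0,0],[0,0,0],[0,0,0],[0,0,0],[0,0,0]], offset=[[0,0,0],[0,0,0],[0,0,0],[0,0,0],[0,0,0]], hand=[1,1,1,1,1])

```text
t: 9.8
tcp_pos: [0.4628, -0.1442, 0.0473]
eef_rot: [3.139, -0.0, 1.327]
contact_force: [8.5, -3.6, -4.0]
grip_width: 0.0119
gripper_force: 35.0
```

```bash
python3 -c "
from rig import env
print(env.read_state()['tcp_pos']);print(env.sign_off())"
```

```text
[ 0.46284891 -0.14423426  0.04727275]
the job is handed in; nothing more can be done
None
```

I pressed the large round, square and small round keys fully down in that order and let each up, then pulled the shutter handle out about 45 mm, within about 1 mm of the pointer in the last picture, and handed the job in at about 10 s still gripping it; sign-off returned no verdict.

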